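Hang the screw caddy on the French cleat and tug it to check

ROBOT

A 6-joint arm with a two-finger parallel gripper is mounted at the origin on the work surface. World frame = base frame: x ahead of the robot, y to its left, z up, the work surface at z = 0. Lengths are in m, angles in rad, forces in N, time in s.
With the tool pointing down it reaches from about 0.35 to 0.775 m from the base axis. Payload 5.5 kg.
Tool frame: the origin (TCP) lies between the finger pads; the fingertips stand 19 mm ahead of it and the grasp point (between the pads) is the TCP; z points along the fingers, x is the direction in which the jaws open and shut, and the axes are right-handed (so a half turn about z gives the same grasp; the last joint's range is limited). The gripper opens to 85 mm and grips with 20 to 120 N. Pads are 22 mm wide; open, the fingers measure 114 mm over their backs; the gripper's body (76 mm by 85 mm) begins 54 mm behind the grasp point. The pads swing forward as they close: fully open they stand 13 mm farther back than shut.
Start: joints at [1.121, 0.313, 0.046, 1.304, 0, 1.431], TCP at [0.175, 0.548, 0.25] pointing down, gripper open.
Joint ranges: [-2.76, 2.76], [-0.86, 1.69], [-1.03, 1.26], [-2.2, 2.34], [-1.47, 1.5], [-3.14, 3.14]. Speed limits (rad/s): [2.57, 2.57, 3.14, 3.14, 3.14, 3.14].

INTERFACE

Orientations are given as a unit quaternion [w, x, y, z].
In Python, from workcell import env gives the robot as it stands. The module is installed in compiled form; this text tells all that it offers.
- The arm moves only by the tool carry_out, never from a script. Its argument "steps" is a list of rows, each a list of 7 numbers: the gripper command: -1 is shut, 1 is fully open, values between are in proportion, then the shift along the tool's x, y, z in m, then the turn, a rotation vector about the tool's x, y, z in rad. A call has 1 to 20 rows; each row shifts and turns the commanded pose from where the row before left it, along the tool's axes as they then stand; what a row does not reach is not made up. A row lasts 1/8 s, in which the tool goes at most 62.5 mm and 10.7 degrees, less where a joint would pass 70% of its speed; a pose out of reach is approached as far as the arm can. A call with a gripper value outside its range is refused whole. The fingers move at their own pace and stop on an object; "grip_force" is the grip in N (left out, the last holds). Time passes only in rows, so rows that do not move let the fingers close. It gives the time, the measured TCP pose, the force and the opening at its end, in the units of the state.
- env.get_state(): the state, without advancing time (a new reading comes with each control period).
- env.read_camera(name): name is "side" or "top" or "wrist"; returns a dict with "color" (384x512x3 uint8, red, green, blue), "K" (3x3 intrinsics, pixels), "R" (3x3) and "t" (3): a world point X has camera coordinates R X + t. Camera axes: x right, y down, z forward; pixel columns grow to the right and rows downward; lengths in m; the calibration is good to about 2 mm. A picture is of the moment at which its call begins. There is no depth.
- env.hand_in(): hands the job in, once; it reports no verdict.
The state is a dict: "clock": time; "joint_pos": joint angles; "qvel": joint speeds; "tau": joint torques, N m; "tcp_pos": TCP position; "orientation": TCP orientation; "wrist_force": force on the tool from outside, world axes, zero at the start; "ft_torque": the same for the moment, N m; "finger_gap": finger opening in m.
Only numpy, scipy, OpenCV 4.12 (cv2) and the standard library are available. Lean on these libraries where they do the work, as an engineer would, in place of code of your own. Each camera call takes 0.05 s, during which the arm holds its last target. There are 200 camera calls.

TASK

Pick the wooden screw caddy up by its hand bar, keep it upright, hang it on the upper cleat of the tool board and slide it along the cleat until it butts against the screwdriver rack. There, still gripping the hand bar, tug it down gently with about a kilogram's pull for a moment, so that you know it is fully home on the cleat, then let go and leave it hanging. Do not ram it against the cleat, the board or the rack, and leave the other things where they are.

Things in the scene. Friction and masses are not known exactly. Their poses are not given: they have to be found in the camera images.
- caddy: Loose plywood and pine caddy, 0.3 to 0.6 kg, 110 wide (y), 110 deep (x), 130 high, standing on the bench. Origin: centre of its underside, z up, rear (its +x) face at x=+55 mm. On the rear, below the back board's top edge, is a hanging cleat 18 mm thick: its underside is cut at 45 degrees, lowest at the rear face (85 mm above the underside). A strip as thick, 20 mm high, is under it at the foot.
- caddy_grip (a point): Point in the caddy's hand bar over its centre of mass, at x=-5, z=116 mm in the caddy's frame. The bar is the top of the caddy's middle divider: 15 mm thick (y), 72 mm long (x=-47 to +25), 28 mm high, its top at z=130; a hand slot is under it. Free on both sides down to z=65. To be pinched from above across its 15 mm. Axes as the caddy's.
- board: Fixed dark upright tool board, 460 long (y), 275 high, on two posts that hold it 4 to 30 mm above the bench; origin: centre of its lower edge, z up, front face at x=-9 mm, facing -x. Two waxed pine cleats run along it, the lower one below z=100. A caddy fully home on the upper one has the board's yaw and its origin at x=-64, z=132 mm of the board. Contacts are hard.
- upper_cleat: The upper cleat, fixed on the board; origin and axes as the board's. 440 long (y), 17 mm thick, from z=198 to 234 mm; its top is cut at 45 degrees, falling from the outer edge (x=-26, z=234) to the board (x=-9, z=217), a groove that takes the low edge of the caddy's cleat. The caddy goes in over it with its origin at z=150 to 177 mm of the board, then down.
- driver_rack: Screwdriver rack with three black-handled screwdrivers, fixed on the upper cleat near either end of the board. 100 wide (y), 80 deep, from 70 below (blades) to 112 mm above its origin: the centre of its shelf's underside, 145 mm above the board's origin, axes as the board's. A caddy that butts against it has its origin 105 mm from the rack's, along y, towards the board's middle.
- bit_block: Drill-bit block: pine block with five upright steel drill bits, fixed on the upper cleat near the other end of the board, with the same back, width (100 mm, y) and axes as the screwdriver rack; origin: centre of its underside, 145 mm above the board's origin. Not to be bumped.
- drill: Cordless drill, black, about 215 high, 180 long, standing on its battery. Origin: centre of its underside. To be left alone.
- glue: White glue bottle, 60 mm thick, 170 high. Origin: centre of its underside. To be left alone.
- screw_jar: Glass screw jar with dark lid, 64 mm thick, 75 high. Origin: centre of its underside. To be left alone.
- offcut: Pine offcut 160 x 70 x 22 mm lying flat. Origin: centre of its underside. To be left alone.
- tape: Black tape measure 70 x 38 x 66 mm, standing. Origin: centre of its underside. To be left alone.
- try_square: Try square lying flat: dark wooden stock 100 mm, steel blade 150 mm. Origin: centre of the stock's underside. To be left alone.
- mallet: Wooden mallet lying on its side, 270 mm long, head 85 high. Origin: under the shaft, 80 mm from the head's middle. To be left alone.
Things that resemble listed ones, but are neither listed nor needed, are in the scene too. What is shaped like the caddy but orange is not meant.

How it is judged:
On the way, in this order (a step that is already met when the one before it is completed fails the run):
1. the caddy is lifted clear of the bench (height (world z) of caddy above 0.05 m), for 0.2 s.
2. on the cleat and within 3 mm of the screwdriver rack, the caddy is tugged down by its gripped hand bar: it bears on the upper cleat with 11 to 25 N (its own weight gives under 8) for 0.3 s (z of caddy in the frame of board between 0.126 and 0.138 m and x of caddy in the frame of board between -0.07 and -0.058 m and y of caddy in the frame of driver_rack between -0.108 and 0.108 m and contact force between caddy and upper_cleat between 11 and 25 N and contact force between the fingers and caddy above 1 N and z of the grasp point in the frame of caddy below 0.142 m), for 0.3 s.
At the end, for the whole second after the job is handed in: The caddy hangs released and still on the upper cleat, fully home (height and distance from the board within 3 mm, upright and square to the board within 3 degrees), with less than 3 mm between it and the screwdriver rack (z of caddy in the frame of board between 0.129 and 0.135 m and x of caddy in the frame of board between -0.067 and -0.061 m and y of caddy in the frame of driver_rack between -0.108 and 0.108 m and angle between caddy's own z axis and vertical below 0.05 rad and angle between the x axis of caddy and the x axis of board, either way round below 0.05 rad and linear speed of caddy below 0.02 m/s and contact force between the fingers and caddy below 0.1 N); the robot touches nothing.
It fails at once if the caddy bears on the upper cleat with more than 32 N (contact force between caddy and upper_cleat above 32 N).
It fails at once if the caddy is pushed against the screwdriver rack with more than 20 N (contact force between caddy and driver_rack above 20 N).
It fails at once if the caddy is pushed against the drill-bit block with more than 20 N (contact force between caddy and bit_block above 20 N).
It fails at once if the caddy is tipped by more than 35 degrees (angle between caddy's own z axis and vertical above 0.61 rad).
It fails at once if another thing on the bench is moved by more than 30 mm (distance of any of drill, glue, screw_jar, offcut, tape, try_square, mallet from where it was at the start of the episode above 0.03 m).
It also fails if it takes over 67 s, if anything falls off the work surface, if the arm or the gripper's body presses on something with over 40 N, if the wrist force passes 120 N, or if a joint passes its speed limit or range.

## Working session

There is one attempt and no reset: what is moved stays moved. The work goes in short steps, Python scripts to look and compute and a tool call to move; the robot and the scene stay as the last step left them, time stands still between calls to the robot, and variables do not carry over. Pictures are saved under pics/ and viewed, about 8 in all and at most 12, crops included, and the job is handed in when it is done.

Besides the shell and the picture viewer there is one more tool, called after "Call:" in YAML: its name, and indented under it one key for each argument. carry_out: Moves the arm, as the interface text tells. Its arguments: {"type":"object","properties":{"steps":{"type":"array","items":{"type":"array","items":{"type":"number"}}},"grip_force":{"type":"number"}},"required":["steps"]}

```bash
mkdir -p pics
python3 - <<'E'
from workcell import env
import cv2,pickle
s=env.get_state();print(s)
d={}
for n in("side","top"):
    c=env.read_camera(n);d[n]=c
    cv2.imwrite(f"pics/{n}0.png",cv2.resize(c["color"][:,:,::-1],None,fx=1.5,fy=1.5,interpolation=cv2.INTER_CUBIC))
    print(n,c["K"],c["R"],c["t"], -c["R"].T@c["t"])
pickle.dump(d,open("c0.pkl","wb"))
E
```

```text
{'clock': 0.0, 'joint_pos': array([ 1.12143427e+00,  3.14033862e-01,  4.49780578e-02,  1.30360113e+00,
       -3.15950583e-05,  1.43118537e+00]), 'qvel': array([-0.00047413,  0.0017568 , -0.00136083, -0.00073942,  0.00138141,
        0.00049094]), 'tau': array([ 1.09909910e-03, -4.80632472e+01,  2.98530650e+01,  1.95265812e-02,
        8.81304527e-05,  1.67704997e-05]), 'tcp_pos': array([0.17508632, 0.54719281, 0.24938943]), 'orientation': array([ 4.52505992e-04,  8.07719143e-01,  5.89566722e-01, -8.12992403e-04]), 'wrist_force': array([ 0.0662536 , -0.37251052,  0.47856086]), 'ft_torque': array([-0.01110064, -0.06044317,  0.00470572]), 'finger_gap': 0.08495038127065345}
side [[377.10422826   0.         257.84635491]
 [  0.         377.10422826 193.69890172]
 [  0.           0.           1.        ]] [[ 9.42442759e-01 -3.34367041e-01 -5.72970180e-04]
 [-2.62215902e-01 -7.38013024e-01 -6.21755255e-01]
 [ 2.07471605e-01  5.86118979e-01 -7.83211386e-01]] [-0.50892071  0.14635142  1.12595047] [ 0.28440155 -0.722098    0.9725604 ]
top [[437.42439613   0.         262.74122141]
 [  0.         437.42439613 197.78519531]
 [  0.           0.           1.        ]] [[-4.35635655e-05 -9.99951509e-01  9.84769186e-03]
 [-9.89513557e-01 -1.37929611e-03 -1.44433435e-01]
 [ 1.44440014e-01 -9.75071664e-03 -9.89465515e-01]] [-0.10297296  0.53419148  1.37056112] [ 0.33062136 -0.0888672   1.43429212]
```

View pics/side0.png

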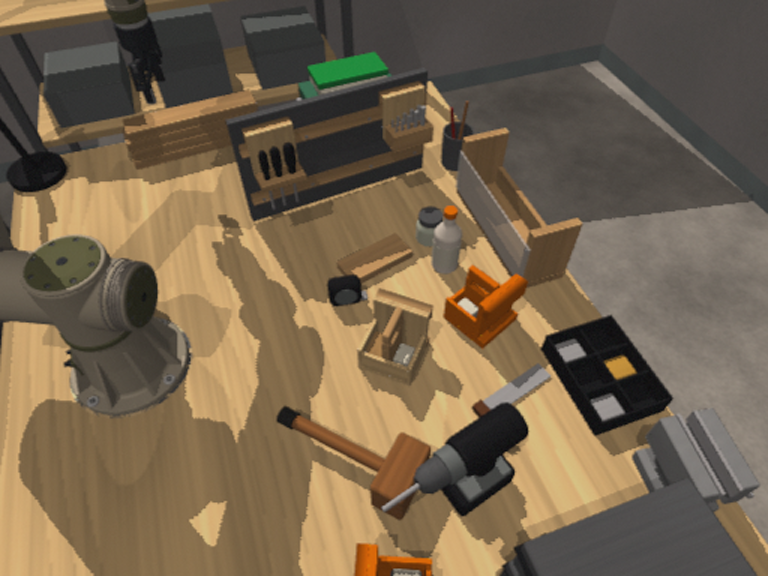

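View pics/top0.png

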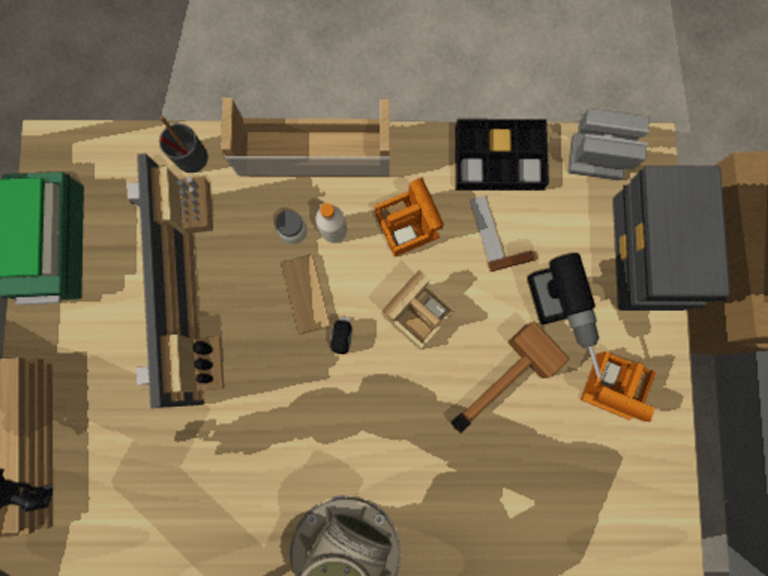

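The side view shows the board at the back left, with the rack at its near end (270,155) and the bit block at its far end (405,115). The pine caddy is at (395,335) in the side view and (418,310) in the top view. Its rear board faces upper left in the top view. Next I'll zoom in.

```bash
cat > h.py <<'E'
import numpy as np,cv2,pickle
def crop(img,x0,y0,w,h,f):
    o=cv2.resize(img[y0:y0+h,x0:x0+w,::-1],None,fx=f,fy=f,interpolation=cv2.INTER_CUBIC)
    for u in range(-(-x0//10)*10,x0+w,10):
        X=int((u-x0+.5)*f);cv2.line(o,(X,0),(X,6),(0,0,255),1)
        if u%20==0:cv2.putText(o,str(u),(X-10,16),0,.35,(0,0,255))
    for v in range(-(-y0//10)*10,y0+h,10):
        Y=int((v-y0+.5)*f);cv2.line(o,(0,Y),(6,Y),(0,0,255),1)
        if v%20==0:cv2.putText(o,str(v),(8,Y+4),0,.35,(0,0,255))
    return o
def ray(c,p):
    d=c["R"].T@np.linalg.solve(c["K"],[p[0],p[1],1]);return -c["R"].T@c["t"],d
def onz(c,p,z):
    o,d=ray(c,p);return o+d*(z-o[2])/d[2]
def tri(cs,ps):
    A=[];b=[]
    for c,p in zip(cs,ps):
        o,d=ray(c,p);d=d/np.linalg.norm(d);M=np.eye(3)-np.outer(d,d);A.append(M);b.append(M@o)
    A=np.vstack(A);b=np.hstack(b);x=np.linalg.lstsq(A,b,rcond=None)[0];return x,np.linalg.norm(A@x-b)
def proj(c,X):
    q=c["K"]@(c["R"]@np.asarray(X)+c["t"]);return q[:2]/q[2]
def stack(*a):
    H=max(i.shape[0] for i in a);return np.hstack([cv2.copyMakeBorder(i,0,H-i.shape[0],0,4,0) for i in a])
E
python3 - <<'E'
from h import *
d=pickle.load(open("c0.pkl","rb"));t,s=d["top"]["color"],d["side"]["color"]
cv2.imwrite("pics/caddy.png",stack(crop(t,250,175,56,62,7),crop(s,235,188,57,70,7)))
cv2.imwrite("pics/board.png",stack(crop(t,85,97,65,178,3.3),crop(s,148,42,146,108,3.9)))
E
```

```text
(no output)
```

View pics/caddy.png

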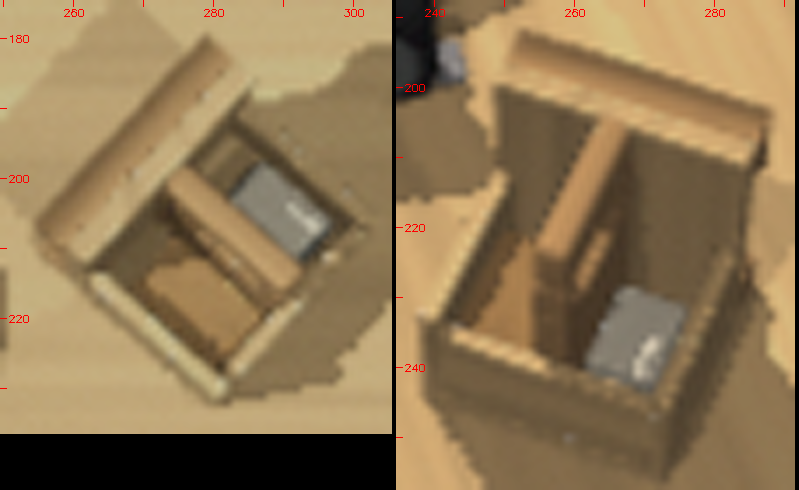

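View pics/board.png

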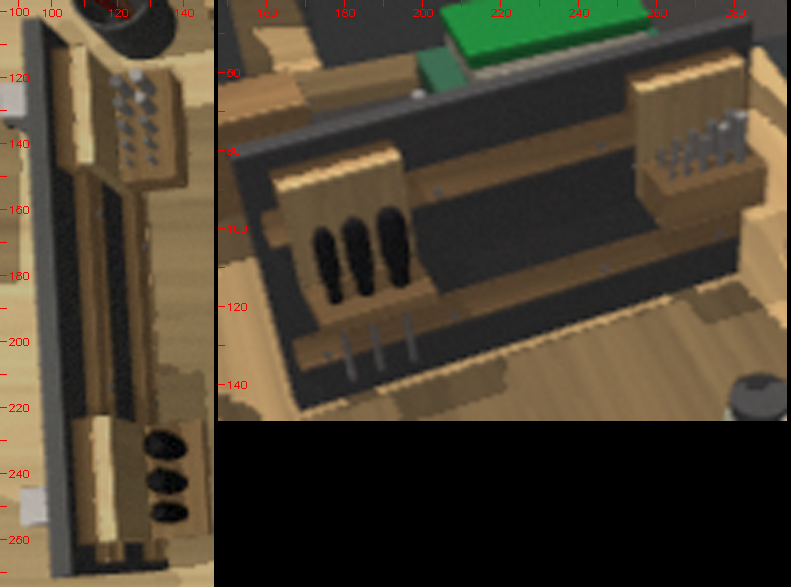

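Run:
```python
from h import *
np.set_printoptions(precision=4,suppress=True)
d=pickle.load(open("c0.pkl","rb"));T,S=d["top"],d["side"]
ct=lambda x,y:(250+x/7-.5,175+y/7-.5); cs=lambda x,y:(235+(x-396)/7-.5,188+y/7-.5)
bt=lambda x,y:(85+x/3.3-.5,97+y/3.3-.5); bs=lambda x,y:(148+(x-218)/3.9-.5,42+y/3.9-.5)
print("caddy z=.13 corners")
P={k:onz(T,ct(*v),.13) for k,v in dict(bfL=(252,85),bfR=(88,262),brL=(207,36),brR=(38,225),barR=(180,170),barF=(290,275)).items()}
for k,v in P.items():print(k,v)
for a,b in(("bfL","bfR"),("brL","brR"),("barR","barF"),("brL","bfL")):
    q=P[b]-P[a];print(a,b,np.linalg.norm(q),np.degrees(np.arctan2(q[1],q[0])))
for n,a,b in(("bar rear",(180,170),(615,121)),("bar front",(290,275),(552,250)),("barFL",(275,290),(538,245)),("barFR",(305,262),(565,253)),("back front L far",(252,85),(750,163)),("back front R",(88,262),(497,85)),("back rear L",(207,36),(770,108)),("back rear R",(38,225),(518,35))):
    print(n,*tri([T,S],[ct(*a),cs(*b)]))
print("board")
for n,a,b in(("far top front",(45,18),(749,30)),("near top front",(72,574),(236,157)),("rack near top front",(115,541),(280,194)),("rack far top front",(111,416),(402,162)),("bit near top fr",(93,163),(634,98)),("bit far top fr",(87,47),(741,66)),("shelf near",(210,530),(323,324)),("shelf far",(205,425),(436,292))):
    print(n,*tri([T,S],[bt(*a),bs(*b)]))
```

```text
caddy z=.13 corners
bfL [ 0.5552 -0.1706  0.13  ]
bfR [ 0.4781 -0.0997  0.13  ]
brL [ 0.5767 -0.1513  0.13  ]
brR [ 0.4941 -0.0782  0.13  ]
barR [ 0.518  -0.1393  0.13  ]
barF [ 0.4726 -0.1863  0.13  ]
bfL bfR 0.10469793820410964 137.3825062236559
brL brR 0.11024042761591349 138.52855549754636
barR barF 0.06530959850940687 -134.02501958075493
brL bfL 0.028925631706209157 -138.02405221411058
bar rear [ 0.5159 -0.1389  0.1337] 0.0022916928699015697
bar front [ 0.4718 -0.1861  0.1301] 0.0011175629474009594
barFL [ 0.4669 -0.1801  0.127 ] 0.0006576735042920766
barFR [ 0.476  -0.1921  0.1347] 0.002456622758591909
back front L far [ 0.5574 -0.1712  0.127 ] 0.0023999369528015847
back front R [ 0.4783 -0.0997  0.125 ] 0.0005693220963183046
back rear L [ 0.5762 -0.1511  0.1304] 0.0006125210468570408
back rear R [ 0.4945 -0.0782  0.1253] 0.00028478373130479264
board
far top front [0.7604 0.3515 0.2813] 0.004611480835396655
near top front [0.3083 0.302  0.2908] 0.00011251226089822693
rack near top front [0.3336 0.2771 0.2675] 0.0002600210100326211
rack far top front [0.4332 0.2848 0.2682] 0.0005765631222764049
bit near top fr [0.641  0.311  0.2655] 0.00452504578927732
bit far top fr [0.7402 0.3195 0.2696] 0.0037990796958045597
shelf near [0.3419 0.2248 0.1759] 0.0021032017738841346
shelf far [0.4352 0.2322 0.1763] 0.0017362057823701634
```

Call:
carry_out:
  steps:
    - [1,0,0,-0.055,0,0,0]
    - [1,0,0,-0.055,0,0,0]
    - [1,0,0,-0.05,0,0,0]
    - [1,-0.041,0.037,0,0,0,0]
    - [1,-0.041,0.037,0,0,0,0]
    - [1,-0.041,0.037,0,0,0,0]
    - [1,-0.041,0.037,0,0,0,0]
    - [1,-0.041,0.037,0,0,0,0]
    - [1,-0.041,0.037,0,0,0,0]
    - [1,-0.041,0.037,0,0,0,0]
    - [1,-0.041,0.037,0,0,0,0]
    - [1,-0.041,0.037,0,0,0,0]
    - [1,-0.041,0.037,0,0,0,0]
    - [1,-0.041,0.037,0,0,0,0]
    - [1,-0.041,0.037,0,0,0,0]
    - [1,-0.041,0.037,0,0,0,0]
    - [1,-0.041,0.037,0,0,0,0]
  grip_force: 60

```text
clock: 2.22
tcp_pos: [0.494, -0.1587, 0.4099]
orientation: [-0.0, 0.808, 0.589, 0.0]
wrist_force: [0.6, 0.1, 0.3]
finger_gap: 0.0853
```

Call:
carry_out:
  steps:
    - [1,0,0,0.01,0,0,0.182]
    - [1,0,0,0.01,0,0,0.182]
    - [1,0,0,0.01,0,0,0.182]
    - [1,0,0,0.01,0,0,0.182]
    - [1,0,0,0.01,0,0,0.182]
    - [1,0,0,0.01,0,0,0.182]
    - [1,0,0,0.01,0,0,0.182]
    - [1,0,0,0.01,0,0,0.182]
    - [1,0,0,0.01,0,0,0.182]
    - [1,0,0,0.01,0,0,0.182]
    - [1,0,0,0.01,0,0,0.182]
    - [1,0,0,0,0,0,0]

```text
clock: 3.72
tcp_pos: [0.493, -0.1566, 0.2992]
orientation: [-0.0, 0.932, -0.361, -0.001]
wrist_force: [-0.4, -0.7, -0.1]
finger_gap: 0.0853
```

```bash
cat >> h.py <<'E'
from scipy.spatial.transform import Rotation as Ro
def go(s,target,yawdeg):
    "tool-frame shift to world target and turn about tool z to make tool-x yaw = yawdeg, tool down"
    w,x,y,z=s["orientation"];R=Ro.from_quat([x,y,z,w])
    Rt=Ro.from_euler("z",yawdeg,degrees=True)*Ro.from_euler("x",180,degrees=True)
    X=R.as_matrix()[:,0]
    print("t %.2f tcp"%s["clock"],s["tcp_pos"].round(4),"yaw %.2f"%np.degrees(np.arctan2(X[1],X[0])),"F",s["wrist_force"].round(1),"gap %.4f"%s["finger_gap"])
    print("shift",R.inv().apply(np.array(target)-s["tcp_pos"]).round(4),"turn",(R.inv()*Rt).as_rotvec().round(4))
E
python3 - <<'E'
from workcell import env
from h import *
c=env.read_camera("wrist");pickle.dump(c,open("w1.pkl","wb"))
cv2.imwrite("pics/w1.png",crop(c["color"],0,0,512,384,1.5))
print(-c["R"].T@c["t"]);go(env.get_state(),(.495,-.159,.116),-42.5)
E
```

```text
[ 0.5464563  -0.09839935  0.42290129]
t 3.77 tcp [ 0.4933 -0.1568  0.2998] yaw -42.26 F [0.8 0.6 0.6] gap 0.0855
shift [0.003  0.0004 0.1838] turn [0.0003 0.0014 0.0042]
```

View pics/w1.png

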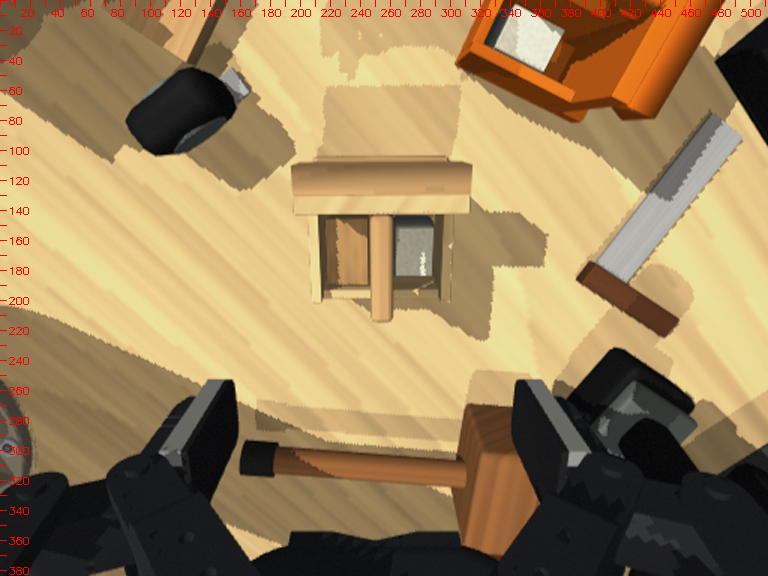

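The wrist view shows the caddy square to the tool. Its bar runs from (382,215) to (382,322), and the back board spans x=293..470. I'll refine the pose from this view.

Run:
```python
from workcell import env
from h import *
np.set_printoptions(precision=4,suppress=True)
c=pickle.load(open("w1.pkl","rb"));T=pickle.load(open("c0.pkl","rb"))["top"]
q=lambda x,y:onz(c,(x/1.5-.5,y/1.5-.5),.13)
bl,br=q(293,213),q(470,213);rl,rr=q(292,163),q(471,162);b0,b1=q(382,215),q(382,322)
for a,b in((bl,br),(rl,rr),(b0,b1)):
    v=b-a;print(a,b,np.linalg.norm(v),np.degrees(np.arctan2(v[1],v[0])))
print("bar width",np.linalg.norm(q(371,300)-q(392,300)))
yaw=np.radians(np.degrees(np.arctan2(*(rr-rl)[1::-1]))+90);e=np.array([np.cos(yaw),np.sin(yaw),0])
print("yaw",np.degrees(yaw),"grip from front bar end",b1+e*.042,"from rear",(rl+rr)/2-e*.06)
print("mallet head corner",onz(T,(500/1.5,350/1.5),.085),onz(T,(538/1.5,323/1.5),.085))
go(env.get_state(),(*(b1+e*.042)[:2],.116),np.degrees(yaw)-90)
```

```text
[ 0.4778 -0.0977  0.13  ] [ 0.5579 -0.1709  0.13  ] 0.10855080258038777 -42.39932722437926
[ 0.4985 -0.0765  0.13  ] [ 0.5774 -0.1477  0.13  ] 0.10628348458650497 -42.10761085841969
[ 0.5173 -0.1354  0.13  ] [ 0.4698 -0.1878  0.13  ] 0.07066207583184164 -132.1634112437216
bar width 0.013651882747650857
yaw 47.89238914158031 grip from front bar end [ 0.498  -0.1567  0.13  ] from rear [ 0.4977 -0.1566  0.13  ]
mallet head corner [ 0.417 -0.32   0.085] [ 0.4729 -0.4001  0.085 ]
t 3.77 tcp [ 0.4933 -0.1568  0.2998] yaw -42.26 F [0.8 0.6 0.6] gap 0.0855
shift [ 0.0036 -0.0033  0.1838] turn [ 0.0003  0.0014 -0.0027]
```

Call:
carry_out:
  steps:
    - [1,0.0036,-0.0033,0.03,0,0,0]
    - [1,0,0,0.03,0,0,0]
    - [1,0,0,0.03,0,0,0]
    - [1,0,0,0.03,0,0,0]
    - [1,0,0,0.03,0,0,0]
    - [1,0,0,0.02,0,0,0]
    - [1,0,0,0.014,0,0,0]
    - [1,0,0,0,0,0,0]
    - [-1,0,0,0,0,0,0]
    - [-1,0,0,0,0,0,0]
    - [-1,0,0,0,0,0,0]
    - [-1,0,0,0,0,0,0]
    - [-1,0,0,0,0,0,0]
    - [-1,0,0,0,0,0,0]
  grip_force: 70

```text
clock: 5.52
tcp_pos: [0.4987, -0.1568, 0.1166]
orientation: [-0.0, 0.932, -0.362, 0.0]
wrist_force: [-2.4, 2.2, 5.4]
finger_gap: 0.0146
```

Call:
carry_out:
  steps:
    - [-1,0,0,-0.015,0,0,0]
    - [-1,0,0,-0.03,0,0,0]
    - [-1,0,0,-0.04,0,0,0]
    - [-1,0,0,-0.04,0,0,0]
    - [-1,0,0,-0.04,0,0,0]
    - [-1,0,0,-0.04,0,0,0]
    - [-1,0,0,-0.03,0,0,0]
    - [-1,0,0,-0.01,0,0,0]
    - [-1,-0.01,-0.0134,0,0,0,0]
    - [-1,-0.02,-0.028,0,0,0,0]
    - [-1,-0.025,-0.035,0,0,0,0]
    - [-1,-0.03,-0.041,0,0,0,0]
    - [-1,-0.03,-0.041,0,0,0,0]
    - [-1,-0.025,-0.035,0,0,0,0]
    - [-1,-0.025,-0.035,0,0,0,0]
    - [-1,-0.015,-0.021,0,0,0,0]
    - [-1,-0.01,-0.014,0,0,0,0]
    - [-1,0,0,0,0,0,0]

```text
clock: 7.78
tcp_pos: [0.5356, 0.1669, 0.36]
orientation: [0.001, 0.933, -0.361, -0.001]
wrist_force: [0.1, -0.4, -5.0]
finger_gap: 0.014
```

Call:
carry_out:
  steps:
    - [-1,0,0,0,0,0,-0.05]
    - [-1,0,0,0,0,0,-0.1]
    - [-1,0,0,0,0,0,-0.12]
    - [-1,0,0,0,0,0,-0.12]
    - [-1,0,0,0,0,0,-0.12]
    - [-1,0,0,0,0,0,-0.12]
    - [-1,0,0,0,0,0,-0.12]
    - [-1,0,0,0,0,0,-0.07]
    - [-1,0,0,0,0,0,-0.022]
    - [-1,0,0,0,0,0,0]
    - [-1,0,0,0,0,0,0]

```text
clock: 9.15
tcp_pos: [0.5361, 0.1654, 0.3612]
orientation: [0.0, 0.999, 0.05, -0.0]
wrist_force: [-0.2, -0.1, -4.7]
finger_gap: 0.0141
```

Run:
```python
from workcell import env
from h import *
d={n:env.read_camera(n) for n in("wrist","side","top")};pickle.dump(d,open("c2.pkl","wb"))
cv2.imwrite("pics/w2.png",crop(d["wrist"]["color"],0,0,512,384,1.5))
cv2.imwrite("pics/ts2.png",stack(crop(d["top"]["color"],85,95,92,178,3.3),crop(d["side"]["color"],148,42,146,150,3.3)))
go(env.get_state(),(.5354,.1659,.36),6.1)
```

```text
t 9.30 tcp [0.5361 0.1656 0.3613] yaw 5.77 F [-0.2  0.3 -4.4] gap 0.0142
shift [-0.0007 -0.0004  0.0013] turn [-0.0001  0.     -0.0058]
```

View pics/w2.png

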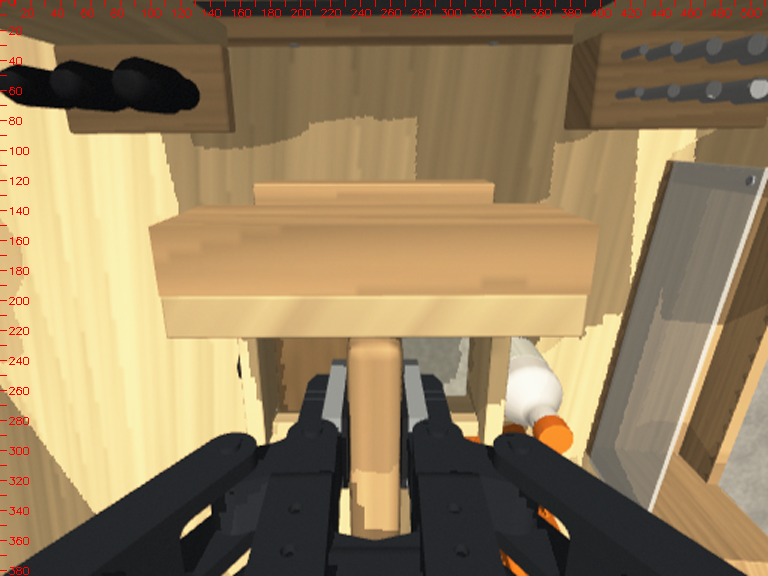

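View pics/ts2.png

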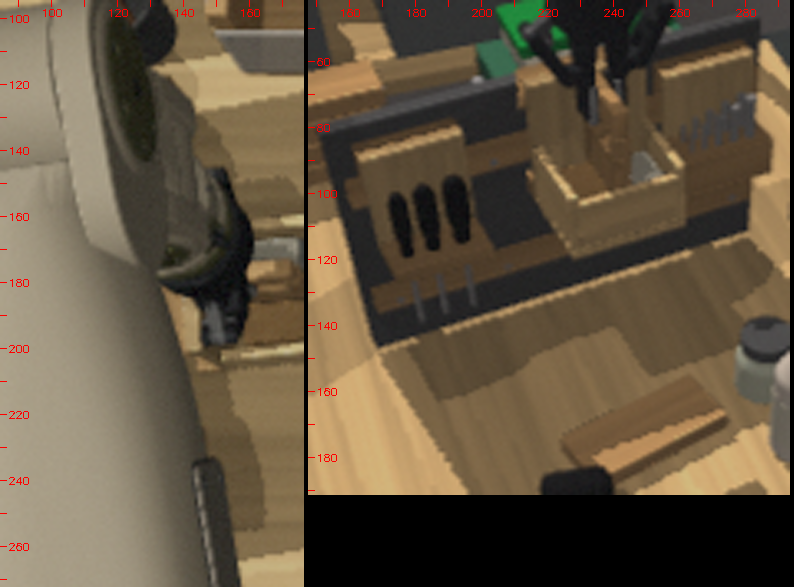

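Call:
carry_out:
  steps:
    - [-1,0,0,0.01,0,0,0]
    - [-1,0,0,0.015,0,0,0]
    - [-1,0,0,0.015,0,0,0]
    - [-1,0,0,0.015,0,0,0]
    - [-1,0,0,0.01,0,0,0]
    - [-1,0,0,0.005,0,0,-0.003]
    - [-1,0,-0.01,0,0,0,0]
    - [-1,0,-0.02,0,0,0,0]
    - [-1,0,-0.02,0,0,0,0]
    - [-1,0,-0.02,0,0,0,0]
    - [-1,0,-0.01,0,0,0,0]
    - [-1,0,0,0,0,0,0]
    - [-1,0,0,0,0,0,0]

```text
clock: 10.92
tcp_pos: [0.5279, 0.245, 0.2912]
orientation: [0.0, 0.999, 0.052, -0.0]
wrist_force: [0.6, -0.1, -5.2]
finger_gap: 0.0139
```

Run:
```python
from workcell import env
from h import *
d={n:env.read_camera(n) for n in("wrist","side")};pickle.dump(d,open("c3.pkl","wb"))
a=crop(d["wrist"]["color"],60,0,350,240,2.2);b=crop(d["side"]["color"],165,45,130,75,5)
cv2.imwrite("pics/w3.png",cv2.resize(stack(a),(760,int(528*760/774))));cv2.imwrite("pics/s3.png",b)
e=np.array([.9943,.1063,0]);n=np.array([.1063,-.9943,0])
go(env.get_state(),.55*e-.208*n+[0,0,.2906],6.1)
```

```text
t 11.03 tcp [0.528  0.2446 0.2913] yaw 5.91 F [ 0.1 -0.5 -5. ] gap 0.0143
shift [-0.0011 -0.0209  0.0007] turn [ 0.0002  0.     -0.0033]
```

View pics/w3.png

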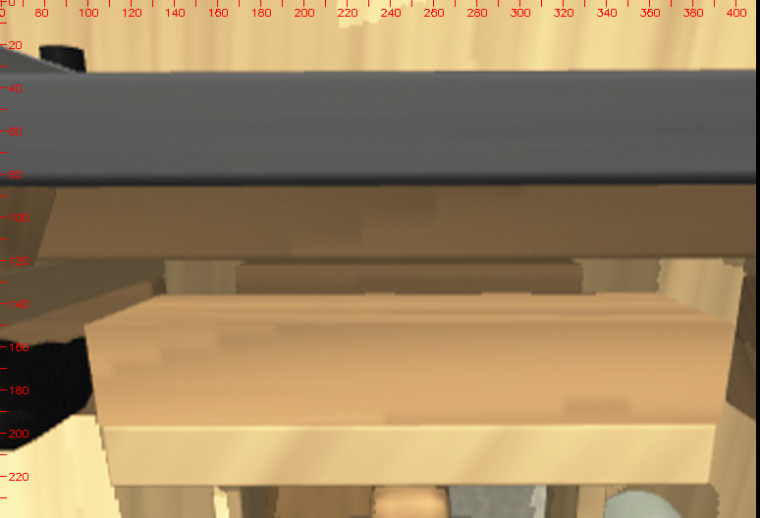

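View pics/s3.png

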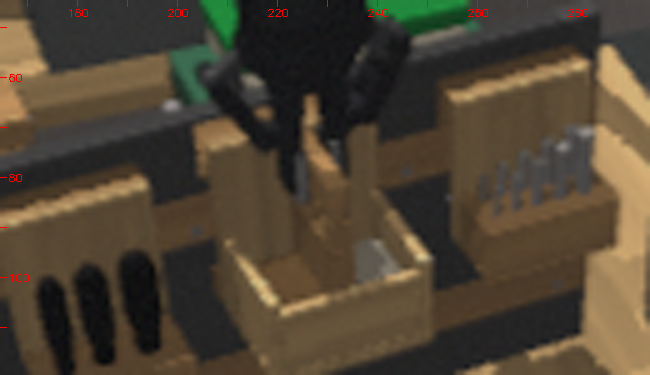

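The caddy sits square, in front of the upper cleat and between the rack and the bit block. I'll use the board's front top edge (display row ~185) to check the remaining distance.

Run:
```python
from h import *
c=pickle.load(open("c3.pkl","rb"))["wrist"]
e=np.array([.9943,.1063,0]);n=np.array([.1063,-.9943,0]);g=2.16
P=lambda x,y,z:onz(c,(60+x/g-.5,y/g-.5),z)
for z in(.281,.286,.291):
    a,b=P(100,184.7,z),P(700,184,z);print(z,a@n,b@n,np.degrees(np.arctan2(*(b-a)[1::-1])))
a,b=P(118,485.5,.3047),P(708,484,.3047);print("caddy back edge",a,b,np.linalg.norm(b-a),np.degrees(np.arctan2(*(b-a)[1::-1])),(a+b)@n/2,(a+b)@e/2)
a,b=P(86,326,.28),P(735,322,.28);print(np.linalg.norm(b-a),a@n,b@n)
```

```text
0.281 -0.2685820949875374 -0.26825196678409224 5.931495938282756
0.286 -0.26851229355669876 -0.2681944869016358 5.931495938282774
0.291 -0.26844249212586013 -0.2681370070191792 5.931495938282766
caddy back edge [0.47329843 0.27044293 0.3047    ] [0.5755785  0.28126153 0.3047    ] 0.10285064329877593 6.037969392500186 -0.218532067354137 0.5507722564636965
0.12836167960897543 -0.24213242422974685 -0.2424156935763472
```

Call:
carry_out:
  steps:
    - [-1,0,-0.004,0,0,0,0]
    - [-1,0,-0.005,0,0,0,0]
    - [-1,0,-0.005,0,0,0,0]
    - [-1,0,-0.003,0,0,0,0]
    - [-1,0,-0.0015,0,0,0,0]
    - [-1,0,0,0,0,0,0]
    - [-1,0,0,0,0,0,0]

```text
clock: 11.9
tcp_pos: [0.5259, 0.2635, 0.2913]
orientation: [0.0, 0.999, 0.052, 0.0]
wrist_force: [0.6, -0.2, -5.2]
finger_gap: 0.0142
```

Call:
carry_out:
  steps:
    - [-1,0,0,0.005,0,0,0]
    - [-1,0,0,0.006,0,0,0]
    - [-1,0,0,0.005,0,0,0]
    - [-1,0,0,0.004,0,0,0]
    - [-1,0,0,0.003,0,0,0]
    - [-1,0,0,0,0,0,0]
    - [-1,0,0,0,0,0,0]

```text
clock: 12.78
tcp_pos: [0.526, 0.2637, 0.2685]
orientation: [-0.0, 0.999, 0.052, 0.0]
wrist_force: [-0.9, 0.5, -4.4]
finger_gap: 0.0138
```

Call:
carry_out:
  steps:
    - [-1,0,0,0.002,0,0,0]
    - [-1,0,0,0.002,0,0,0]
    - [-1,0,0,0,0,0,0]

```text
clock: 13.15
tcp_pos: [0.5261, 0.2643, 0.2646]
orientation: [-0.001, 0.999, 0.052, 0.0]
wrist_force: [0.1, 2.4, -2.7]
finger_gap: 0.0139
```

Call:
carry_out:
  steps:
    - [-1,0,0,0.0015,0,0,0]
    - [-1,0,0,0,0,0,0]

```text
clock: 13.4
tcp_pos: [0.5263, 0.2648, 0.2638]
orientation: [-0.001, 0.999, 0.052, 0.001]
wrist_force: [-0.5, 5.7, 1.4]
finger_gap: 0.0144
```

Call:
carry_out:
  steps:
    - [-1,0,0,0.001,0,0,0]
    - [-1,0,0,0,0,0,0]

```text
clock: 13.65
tcp_pos: [0.5264, 0.2652, 0.2633]
orientation: [-0.002, 0.999, 0.052, 0.001]
wrist_force: [-0.2, 5.7, 2.8]
finger_gap: 0.0138
```

Call:
carry_out:
  steps:
    - [-1,0,-0.001,0,0,0,0]
    - [-1,0,-0.0005,0,0,0,0]
    - [-1,0,0,0,0,0,0]
    - [-1,0,0,0,0,0,0]

```text
clock: 14.15
tcp_pos: [0.5262, 0.2659, 0.2626]
orientation: [-0.001, 0.999, 0.052, 0.001]
wrist_force: [-1.3, 5.6, 3.6]
finger_gap: 0.0141
```

Call:
carry_out:
  steps:
    - [-1,0,-0.001,0.0005,0,0,0]
    - [-1,0,0,0,0,0,0]
    - [-1,0,0,0,0,0,0]

```text
clock: 14.52
tcp_pos: [0.526, 0.2668, 0.2619]
orientation: [-0.001, 0.999, 0.052, 0.001]
wrist_force: [-1.0, 5.7, 3.5]
finger_gap: 0.0139
```

Call:
carry_out:
  steps:
    - [-1,0,-0.001,0,0,0,0]
    - [-1,0,0,0,0,0,0]
    - [-1,0,0,0,0,0,0]

```text
clock: 14.9
tcp_pos: [0.5258, 0.2673, 0.2615]
orientation: [-0.0, 0.999, 0.052, 0.0]
wrist_force: [0.6, 4.3, 2.4]
finger_gap: 0.0138
```

Call:
carry_out:
  steps:
    - [-1,0,-0.001,0,0,0,0]
    - [-1,0,0,0,0,0,0]
    - [-1,0,0,0,0,0,0]

```text
clock: 15.28
tcp_pos: [0.5257, 0.2677, 0.2614]
orientation: [0.0, 0.999, 0.052, 0.0]
wrist_force: [0.1, 1.0, 2.3]
finger_gap: 0.0143
```

Call:
carry_out:
  steps:
    - [-1,0,0,-0.0008,0,0,0]
    - [-1,-0.002,0,0,0,0,0]
    - [-1,-0.003,0,0,0,0,0]
    - [-1,-0.003,0,0,0,0,0]
    - [-1,-0.003,0,0,0,0,0]
    - [-1,-0.001,0,0,0,0,0]
    - [-1,0,0,0,0,0,0]
    - [-1,0,0,0,0,0,0]

```text
clock: 16.27
tcp_pos: [0.5131, 0.2664, 0.2617]
orientation: [0.0, 0.999, 0.052, -0.001]
wrist_force: [0.3, -2.5, -4.6]
finger_gap: 0.0136
```

Call:
carry_out:
  steps:
    - [-1,-0.002,0,0,0,0,0]
    - [-1,-0.003,0,0,0,0,0]
    - [-1,-0.003,0,0,0,0,0]
    - [-1,-0.003,0,0,0,0,0]
    - [-1,-0.003,0,0,0,0,0]
    - [-1,-0.002,0,0,0,0,0]
    - [-1,0,0,0,0,0,0]
    - [-1,0,0,0,0,0,0]

```text
clock: 17.27
tcp_pos: [0.4972, 0.2648, 0.2622]
orientation: [0.0, 0.999, 0.052, -0.0]
wrist_force: [-0.3, -5.3, -3.8]
finger_gap: 0.0137
```

Call:
carry_out:
  steps:
    - [-1,-0.001,0.001,0.0003,0,0,0]
    - [-1,-0.001,0,0,0,0,0]
    - [-1,-0.001,0,0,0,0,0]
    - [-1,0,0,0,0,0,0]
    - [-1,0,0,0,0,0,0]

```text
clock: 17.9
tcp_pos: [0.4947, 0.2642, 0.2618]
orientation: [-0.0, 0.999, 0.052, -0.0]
wrist_force: [-0.2, -0.4, -4.4]
finger_gap: 0.014
```

Call:
carry_out:
  steps:
    - [-1,-0.001,0,0,0,0,0]
    - [-1,-0.001,0,0,0,0,0]
    - [-1,0,0,0,0,0,0]
    - [-1,0,0,0,0,0,0]

```text
clock: 18.4
tcp_pos: [0.4928, 0.2638, 0.2619]
orientation: [-0.0, 0.999, 0.052, 0.0]
wrist_force: [0.0, 1.7, -3.9]
finger_gap: 0.014
```

Call:
carry_out:
  steps:
    - [-1,-0.001,0,0,0,0,0]
    - [-1,0,0,0,0,0,0]
    - [-1,0,0,0,0,0,0]

```text
clock: 18.77
tcp_pos: [0.4917, 0.2636, 0.2619]
orientation: [-0.0, 0.999, 0.052, 0.0]
wrist_force: [0.4, 0.5, -3.8]
finger_gap: 0.0138
```

Along the board I'm now at about .517, and contact is expected at about .516. I'll use small steps.

Call:
carry_out:
  steps:
    - [-1,-0.001,0,0,0,0,0]
    - [-1,0,0,0,0,0,0]
    - [-1,0,0,0,0,0,0]

```text
clock: 19.15
tcp_pos: [0.4911, 0.2635, 0.262]
orientation: [-0.0, 0.999, 0.052, 0.0]
wrist_force: [1.0, 0.8, -4.4]
finger_gap: 0.0138
```

Call:
carry_out:
  steps:
    - [-1,-0.001,0,0,0,0,0]
    - [-1,0,0,0,0,0,0]
    - [-1,0,0,0,0,0,0]

```text
clock: 19.52
tcp_pos: [0.491, 0.2634, 0.2621]
orientation: [-0.0, 0.999, 0.052, 0.001]
wrist_force: [5.6, 0.8, -5.6]
finger_gap: 0.0139
```

Call:
carry_out:
  steps:
    - [-1,-0.001,0,0,0,0,0]
    - [-1,0,0,0,0,0,0]
    - [-1,0,0,0,0,0,0]

```text
clock: 19.9
tcp_pos: [0.4909, 0.2633, 0.2622]
orientation: [-0.0, 0.999, 0.051, 0.002]
wrist_force: [8.5, 0.5, -7.0]
finger_gap: 0.0144
```

Call:
carry_out:
  steps:
    - [-1,0.001,0,0,0,0,0]
    - [-1,0.0005,0,0.0005,0,0,0]
    - [-1,0,0,0.0005,0,0,0]
    - [-1,0,0,0,0,0,0]
    - [-1,0,0,0,0,0,0]

```text
clock: 20.52
tcp_pos: [0.491, 0.2637, 0.2615]
orientation: [-0.0, 0.999, 0.052, 0.001]
wrist_force: [4.5, 0.7, -0.3]
finger_gap: 0.0143
```

Call:
carry_out:
  steps:
    - [-1,0,0,0.0005,0,0,0]
    - [-1,0,0,0.0005,0,0,0]
    - [-1,0,0,0,0,0,0]
    - [-1,0,0,0,0,0,0]

```text
clock: 21.02
tcp_pos: [0.491, 0.2638, 0.2614]
orientation: [-0.001, 0.999, 0.052, 0.002]
wrist_force: [4.4, 0.8, 5.3]
finger_gap: 0.014
```

Call:
carry_out:
  steps:
    - [-1,0,0,0.0005,0,0,0]
    - [-1,0,0,0,0,0,0]
    - [-1,0,0,0,0,0,0]
    - [-1,0,0,0,0,0,0]
    - [-1,0,0,0,0,0,0]

```text
clock: 21.65
tcp_pos: [0.491, 0.2638, 0.2614]
orientation: [-0.001, 0.999, 0.052, 0.002]
wrist_force: [3.4, 0.9, 8.1]
finger_gap: 0.0144
```

Call:
carry_out:
  steps:
    - [-1,0,0,0.0004,0,0,0]
    - [-1,0,0,0,0,0,0]
    - [-1,0,0,0,0,0,0]
    - [-1,0,0,0,0,0,0]
    - [-1,0,0,0,0,0,0]
    - [-1,0,0,0,0,0,0]

```text
clock: 22.4
tcp_pos: [0.491, 0.2639, 0.2614]
orientation: [-0.001, 0.999, 0.052, 0.002]
wrist_force: [4.8, 1.6, 9.4]
finger_gap: 0.0141
```

Run:
```python
from workcell import env
from h import *
d={n:env.read_camera(n) for n in("wrist","side")};pickle.dump(d,open("c4.pkl","wb"))
a=crop(d["wrist"]["color"],0,0,512,300,1.5)
cv2.imwrite("pics/w4.png",a)
go(env.get_state(),(.491,.2638,.2614),5.93);print(env.get_state()["ft_torque"])
```

```text
t 22.50 tcp [0.491  0.2639 0.2614] yaw 5.97 F [ 1.9  0.8 10.6] gap 0.0143
shift [-0.      0.0001 -0.    ] turn [-0.0014 -0.0042  0.0007]
[ 0.2560874  -0.37461512  0.06289111]
```

View pics/w4.png

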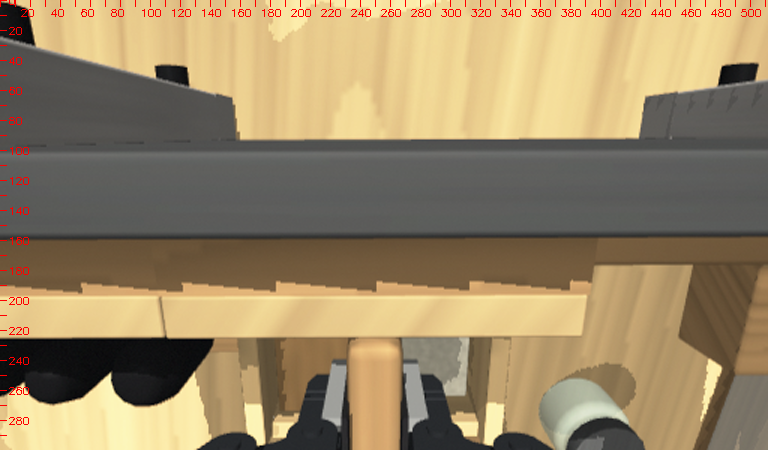

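Call:
carry_out:
  steps:
    - [-1,0.0004,0,-0.0008,0,0,0]
    - [-1,0.0003,0,-0.001,0,0,0]
    - [-1,0,0,-0.0003,0,0,0]
    - [-1,0,0,0,0,0,0]

```text
clock: 23.0
tcp_pos: [0.491, 0.2638, 0.2614]
orientation: [-0.0, 0.999, 0.052, 0.0]
wrist_force: [2.5, 2.9, 4.9]
finger_gap: 0.0138
```

Call:
carry_out:
  steps:
    - [-0.7,0,0,0,0,0,0]
    - [-0.5,0,0,0,0,0,0]
    - [-0.3,0,0,0,0,0,0]
    - [-0.3,0,0,0,0,0,0]
    - [-0.3,0,0,0,0,0,0]

```text
clock: 23.62
tcp_pos: [0.4907, 0.2633, 0.2606]
orientation: [0.0, 0.999, 0.052, -0.0]
wrist_force: [0.2, -0.2, 0.6]
finger_gap: 0.0297
```

Call:
carry_out:
  steps:
    - [-0.3,0,0,-0.005,0,0,0]
    - [-0.3,0,0,-0.015,0,0,0]
    - [-0.3,0,0,-0.025,0,0,0]
    - [-0.3,0,0,-0.03,0,0,0]
    - [-0.3,0,0,-0.03,0,0,0]
    - [-0.3,0,0,-0.02,0,0,0]
    - [-0.3,0,0.03,0,0,0,0]
    - [-0.3,0,0.04,0,0,0,0]
    - [-0.3,0,0.03,0,0,0,0]
    - [-0.3,0,0,0,0,0,0]
    - [-0.3,0,0,0,0,0,0]

```text
clock: 25.0
tcp_pos: [0.5014, 0.1643, 0.3869]
orientation: [-0.0, 0.999, 0.052, 0.001]
wrist_force: [0.3, -0.5, -0.0]
finger_gap: 0.0299
```

Run:
```python
from workcell import env
from h import *
d={n:env.read_camera(n) for n in("wrist","side")}
a=crop(d["side"]["color"],148,42,130,100,3.4);b=crop(d["wrist"]["color"],0,0,400,330,.9)
cv2.imwrite("pics/w5.png",stack(a,b))
go(env.get_state(),(.491,.2638,.2614),5.93)
```

```text
t 25.10 tcp [0.5013 0.1648 0.3864] yaw 6.01 F [-0.1  0.3  0.5] gap 0.0295
shift [ 1.00e-04 -9.95e-02  1.25e-01] turn [-0.0004 -0.0006  0.0014]
```

View pics/w5.png

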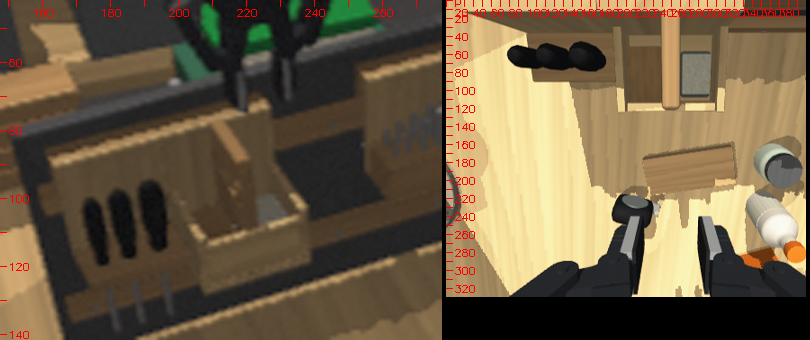

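The caddy hangs level beside the rack. In the side crop its back is at (245,120), flush with the rack's back with no gap, and the gripper is clear.

```bash
python3 -c "
from workcell import env
print(env.hand_in())"
```

```text
the job is handed in; nothing more can be done
None
```

The caddy is hanging on the upper cleat, butted against the screwdriver rack. The gripper is clear of it, and I handed the job in at about 25 s of the 67 s allowed. The hand-in gives no verdict, so what follows rests on my own readings.

- **Hanging and sliding:** I gripped the hand bar (finger opening 14 mm) and lowered the caddy onto the cleat with light contact of about 8 N. Sliding it to the rack peaked at about 8.5 N of sideways force, against the 20 N limit. It met the rack where the pictures predicted, at 0.516 m along the board.
- **Tug:** I pulled down for over a second with the wrist reading +8 to +10.6 N, about 5 N of it beyond which is the caddy's own weight. I estimate it bore on the cleat with 13–22 N, depending on how the 45° cut shares the load. I could not measure that contact force directly. The caddy did not sink any further during the tug.
- **Last checks:** After letting go, the wrist force was about zero. The pictures show the caddy upright, its back flush with the rack's and no visible gap. The other things that show in the last pictures look undisturbed; the drill, mallet and try square were not in those views.
- **Small disagreement:** The caddy seated about 2 mm higher and 2 mm deeper than my camera estimate. That is within the calibration error.

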